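# Stir the varnish jar with its through-lid brush and hold it drawn to the ring

## Robot

A 6-joint arm with a two-finger parallel gripper is mounted at the origin on the work surface. World frame = base frame: x ahead of the robot, y to its left, z up, the work surface at z = 0. Lengths are in mm, angles in degrees, forces in N, time in s.
With the tool pointing down it reaches from about 350 to 850 mm from the base axis. Payload 8.1 kg.
Tool frame: the origin (TCP) lies on the centre line of the jaws, within the pads' length; the fingertips stand 19 mm ahead of it and the grasp point (between the pads) is the TCP; z points along the fingers, y is the line along which they close (so a half turn about z gives the same grasp; the last joint's range is limited). The gripper opens to 85 mm and grips with 20 to 120 N. Pads are 22 mm wide; open, the fingers measure 114 mm over their backs; the gripper's body (76 mm by 85 mm) begins 54 mm behind the grasp point. The pads swing forward as they close: fully open they stand 13 mm farther back than shut.
Start: joints at [64.206, 7.471, 85.268, -0, 87.261, -4.893], TCP at [214.037, 560.53, 250.292] pointing down, gripper open.
Joint ranges: [-169.43, 169.43], [-51.17, 129.36], [1.28, 143.12], [-76.62, 256.62], [0, 156.53], [-152.29, 152.29]. Speed limits (degrees/s): [136.94, 136.94, 159.86, 180, 180, 180].

## Interface

Orientations are given as [roll, pitch, yaw] about the fixed x, y, z axes, in that order (R = Rz(yaw) Ry(pitch) Rx(roll)).
In Python, from bench import r gives the robot as it stands. The module is installed in compiled form; this text tells all that it offers.
- The arm moves only by the tool servo_tool, never from a script. Its arguments are lists of equal length, an entry for each row: "fingers": the finger opening in m, from 0 to 0.0854; "linear": the shift along the tool's x, y, z in m, a list of three; "rotation": the turn, a rotation vector about the tool's x, y, z in degrees, a list of three. A call has 1 to 10 rows; each row is the pose to reach, as a shift and turn from the pose commanded when the call began, along the tool's axes at that moment; what a row does not reach only later rows make up. A row lasts 1/10 s, in which the tool goes at most 50 mm and 8.59 degrees, less where a joint would pass 70% of its speed; a pose out of reach is approached as far as the arm can. A call with a gripper value outside its range is refused whole. The fingers move at their own pace and stop on an object; "force" is the grip in N (left out, the last holds). Time passes only in rows, so rows that repeat a pose let the fingers close. It gives the time, the measured TCP pose, the force, the opening and the grip force at its end, in the units of the state.
- r.sense(): the state, without advancing time (a new reading comes with each control period).
- r.snapshot(name): name is "side" or "top" or "wrist"; returns a dict with "frame" (400x640x3 uint8, red, green, blue), "fx", "fy", "cx", "cy" (pixels), "camera_from_world" (4x4, takes a point from world to camera coordinates). Camera axes: x right, y up, looking along -z (the intrinsics and any distortion apply to the point x, -y, -z); pixel columns grow to the right and rows downward; lengths in mm; the calibration is good to about 2 mm. A picture is of the moment at which its call begins. There is no depth.
- r.hand_in(): hands the job in; it is judged then, once.
The state is a dict: "time": time; "joint_pos": joint angles; "qd": joint speeds; "joint_efforts": joint torques, N m; "tool_pos": TCP position; "tcp_rot": TCP orientation; "ft_force": force on the tool from outside, world axes, zero at the start; "wrist_torque": the same for the moment, N m; "finger_gap": finger opening in mm; "grip_force": force on a finger pad.
Only numpy, scipy, OpenCV 4.12 (cv2) and the standard library are available. Lean on these libraries where they do the work, as an engineer would, in place of code of your own. Each camera call takes 0.05 s, during which the arm holds its last target. There are 200 camera calls.

## Task

Stir the wide jar of varnish with its own brush, whose rod runs through a guide sleeve in the lid: take the brush by its wooden grip and, never letting it drop, pump it twice, each time up until the dark ring on the rod comes out of the sleeve and back down until the tuft rests on the bottom. Then draw it straight up once more until the ring stands just clear above the sleeve, and finish while holding it there to drip, still and not wedged in the sleeve. The jar must stay standing flat in its place, and nothing else on the bench may be disturbed.

Things in the scene. Friction and masses are not known exactly. Their poses are not given: they have to be found in the camera images.
- jar: Loose amber glass jar, about 1.8 kg, 120 mm in diameter, 150 mm high to the top of its flat aluminium lid (125 mm across), the only one with a rod sticking out. A brass guide sleeve, 29 mm in diameter, stands up from the middle of the lid. Origin: centre of its underside, on the bench; z up along the bore. Not fastened: pulling askew rocks, drags or lifts it.
- jar_floor (a point): Centre of the jar's inner floor, 10 mm above its underside; z up along the bore. Travel of the brush = height of the brush's origin above this point: 0 with the tuft on the floor; at 80 mm the brush's head strikes the sleeve's lower end and would lift the jar.
- sleeve_top (a point): Centre of the sleeve's upper mouth, 170 mm above the jar's underside. The bore is 13 mm wide and 30 mm long. The ring's upper edge comes out here at 42 mm of travel, its lower edge at 50 mm.
- brush: Loose upright brush, about 110 g, in the jar; let go, it sinks back. Origin: tuft's lower end; z up the rod. From the origin: tuft and ferrule, up to 31 mm in diameter, 0 to 50 mm; aluminium rod, 12 mm, to 172 mm; wooden grip, 22 mm, 172 to 228 mm. A dark ring on the rod runs from 110 to 118 mm. At the start the tuft is on the floor, the ring inside the jar, the grip 12 mm above the sleeve.
- brush_grip (a point): Point on the brush's axis in the middle of the wooden grip, 200 mm above the brush's origin (210 mm above the bench at the start): the place to grip, from straight above.
- big_jar: Bystander: loose amber glass jar with a plain closed lid, 110 mm in diameter, 145 mm high; origin at the centre of its underside. May stand in any of the three places of jar, big jar and mug.
- mug: Bystander: loose white mug, 84 mm in diameter, 95 mm high; origin at the centre of its underside.
- paint_a: Bystander: small paint jar, 56 mm in diameter, 65 mm high; origin at the centre of its underside.
- paint_b: Bystander: small paint jar like paint_a.
- fig_a: Bystander: terracotta figurine, 46 mm in diameter at its foot, 80 to 92 mm high; origin at the centre of its underside.
- fig_b: Bystander: terracotta figurine like fig_a.
- fig_c: Bystander: terracotta figurine like fig_a.

How it is judged:
By the outcome, as a careful person would: the job done as asked, in the order asked, and still so for the second after the job is handed in, while the arm keeps its last pose, push and grip.
It also fails if it takes over 43 s, if anything falls off the work surface, if the arm or the gripper's body presses on something with over 40 N, if the wrist force passes 120 N, or if a joint passes its speed limit or range.

## Working session

There is one attempt and no reset: what is moved stays moved. The work goes in short steps, Python scripts to look and compute and a tool call to move; the robot and the scene stay as the last step left them, time stands still between calls to the robot, and variables do not carry over. Pictures are saved under pics/ and viewed, at most 10 in all, crops included, and the job is handed in when it is done.

Besides the shell and the picture viewer there is one more tool, called after ">>>" as a command line: name --argument value ..., lists and objects as JSON in quotes. servo_tool: Moves the arm, as the interface text tells. Its arguments: {"type":"object","properties":{"fingers":{"type":"array","items":{"type":"number"}},"linear":{"type":"array","items":{"type":"array","items":{"type":"number"}}},"rotation":{"type":"array","items":{"type":"array","items":{"type":"number"}}},"force":{"type":"number"}},"required":["fingers","linear","rotation"]}

```bash
mkdir -p pics
cat > h.py <<'E'
import numpy as np, cv2
from bench import r
def snap(n,f):
    s=r.snapshot(n); cv2.imwrite(f'pics/{f}.png',s['frame'][:,:,::-1]); 
    np.savez(f'pics/{f}.npz',**{k:s[k] for k in('fx','fy','cx','cy','camera_from_world')}); 
    print(n,[k for k in s]); return s
def ray(f,u,v):
    s=np.load(f'pics/{f}.npz'); T=s['camera_from_world']
    d=np.array([(u-s['cx'])/s['fx'],-(v-s['cy'])/s['fy'],-1.]); R=T[:3,:3]
    return -R.T@T[:3,3], R.T@d
def atz(f,u,v,z):
    o,d=ray(f,u,v); return o+d*(z-o[2])/d[2]
def proj(f,p):
    s=np.load(f'pics/{f}.npz'); T=s['camera_from_world']; q=T[:3,:3]@np.array(p)+T[:3,3]
    return s['cx']+s['fx']*q[0]/-q[2], s['cy']-s['fy']*q[1]/-q[2]
E
python3 - <<'E'
from h import *
a=snap('top','top1');b=snap('side','side1')
cv2.imwrite('pics/both.png',cv2.resize(np.vstack([a['frame'],b['frame']])[:,:,::-1],(480,600)))
s=r.sense();print({k:s[k] for k in('time','tool_pos','tcp_rot','ft_force','finger_gap')})
E
```

```text
top ['frame', 'fx', 'fy', 'cx', 'cy', 'camera_from_world']
side ['frame', 'fx', 'fy', 'cx', 'cy', 'camera_from_world']
{'time': 0.1, 'tool_pos': array([213.84733718, 560.09937734, 249.35480365]), 'tcp_rot': array([-1.79905198e+02, -7.84098782e-03,  1.59095714e+02]), 'ft_force': array([-0.41584007,  0.64967568, -0.66426941]), 'finger_gap': 85.39893529483635}
```

View pics/top1.png

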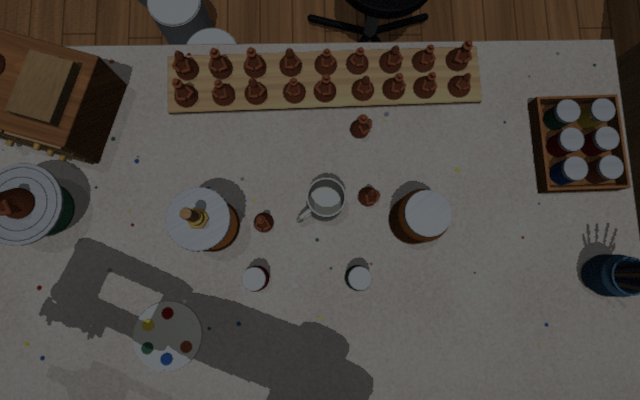

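View pics/side1.png

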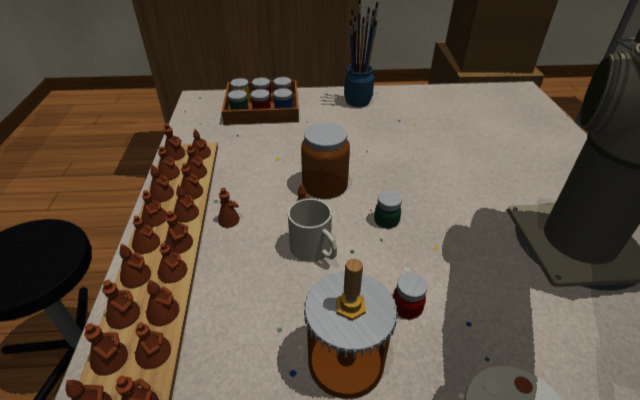

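The top view shows the rod jar's lid centred near (198,219) and its grip top near (187,213). The side view shows the grip from (355,263) down to (350,298). I'll enlarge both.

Run:
```python
from h import *
a=cv2.imread('pics/top1.png')[170:270,150:280];b=cv2.imread('pics/side1.png')[245:395,290:440]
a=cv2.resize(a,(400,308),interpolation=cv2.INTER_CUBIC)
a=cv2.resize(cv2.imread('pics/top1.png')[180:260,160:240],(400,400),interpolation=2)
b=cv2.resize(cv2.imread('pics/side1.png')[250:330,310:390],(400,400),interpolation=2)
cv2.imwrite('pics/crop1.png',np.clip(np.hstack([a,b])*1.5,0,255).astype('uint8'))
print('lid',atz('top1',198,219,150),'griptop top',atz('top1',187,213,238),'side',atz('side1',355,263,238))
for n in('top1','side1'): print(n,ray(n,320,200))
```

```text
lid [505.68994124 230.37644483 150.        ] griptop top [507.14631947 228.18368288 238.        ] side [506.94128526 231.68750776 238.        ]
top1 (array([ 411.96557584,   19.85030182, 1016.1403338 ]), array([ 0.14327235, -0.03091272, -0.9892117 ]))
side1 (array([571.96683662, 564.6703655 , 630.09049873]), array([-0.0493612 , -0.75524697, -0.65362152]))
```

View pics/crop1.png

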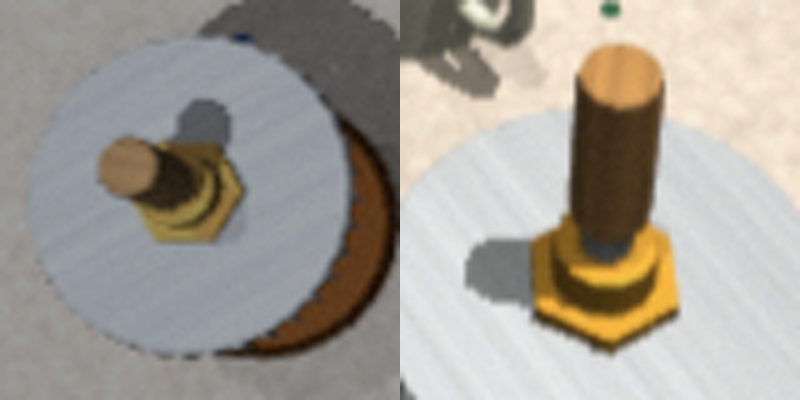

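In the crop, the grip top is centred at full-frame (185,213) in the top view and (353.8,264.8) in the side view. The lid is centred at (197.6,219.1).

Run:
```python
from h import *
from scipy.spatial.transform import Rotation as Ro
print('lid',atz('top1',197.6,219.1,150),'griptop',atz('top1',185,213,238),atz('side1',353.8,264.8,238))
o,d=ray('top1',185,213);p,e=ray('side1',353.8,264.8)
t=np.linalg.lstsq(np.c_[d,-e],p-o,rcond=None)[0];print(o+d*t[0],p+e*t[1])
s=r.sense();R=Ro.from_euler('xyz',s['tcp_rot'],degrees=True).as_matrix();print(R.round(3),s['joint_pos'])
print('other: fig',atz('top1',262,222,80),atz('top1',255,279,65))
for z in(238,): print('shift',R.T@(np.array([506.5,230.5,290])-s['tool_pos']))
```

```text
lid [505.51384662 231.14424494 150.        ] griptop [507.2292573  231.64650278 238.        ] [508.75770771 234.43966297 238.        ]
[507.56127928 232.38467489 235.28795185] [508.32705839 232.18977231 235.32865314]
[[-0.934  0.357 -0.001]
 [ 0.357  0.934 -0.001]
 [ 0.    -0.002 -1.   ]] [ 6.42041756e+01  7.50987311e+00  8.53234538e+01 -2.71615873e-04
  8.72617982e+01 -4.89153120e+00]
other: fig [503.68727147 113.74154695  80.        ] [385.75595091 130.81538697  65.        ]
shift [-390.98770779 -203.55069849  -40.36196346]
```

>>> servo_tool --fingers '[0.06,0.06,0.06,0.06,0.06,0.06,0.06,0.06,0.06,0.06]' --linear '[[-10,-5,-5],[-40,-20,-15],[-80,-40,-30],[-120,-62,-40],[-160,-83,-50],[-200,-103,-50],[-240,-124,-50],[-280,-145,-50],[-320,-165,-50],[-350,-181,-50]]' --rotation '[[0,0,0],[0,0,0],[0,0,0],[0,0,0],[0,0,0],[0,0,0],[0,0,0],[0,0,0],[0,0,0],[0,0,0]]' --force 40

```text
time: 1.1
tool_pos: [538.2, 199.7, 371.1]
tcp_rot: [-180.0, -0.0, 159.1]
ft_force: [0.5, 1.1, 0.4]
finger_gap: 60.5
grip_force: 0.0
```

I gave that call in millimetres where the tool takes metres. The 50 mm per row limit kept it on the intended heading and high, and nothing was touched. I'll use metres from here on and check where the arm settled.

Run:
```python
from h import *
snap('wrist','w1');snap('wrist','w1')
s=r.sense();print(s['time'],s['tool_pos'],s['tcp_rot'],s['ft_force'],s['qd'].round(2) if hasattr(s['qd'],'round') else s['qd'])
print(proj('w1',(507,232,238)),proj('w1',(507,232,170)),proj('w1',(507,232,150)))
```

```text
wrist ['frame', 'fx', 'fy', 'cx', 'cy', 'camera_from_world']
wrist ['frame', 'fx', 'fy', 'cx', 'cy', 'camera_from_world']
1.2 [540.38048315 196.46601956 370.76338518] [-1.79913239e+02  7.85688865e-02  1.58741186e+02] [-0.24675081  1.08163599 -0.58264427] [ 4.79 -1.48  2.4   2.58  0.49  4.43]
(np.float64(350.63833553947387), np.float64(128.60930772999572)) (np.float64(343.8157803188544), np.float64(120.65384166218092)) (np.float64(342.31254583680084), np.float64(118.90098946425304))
```

View pics/w1.png

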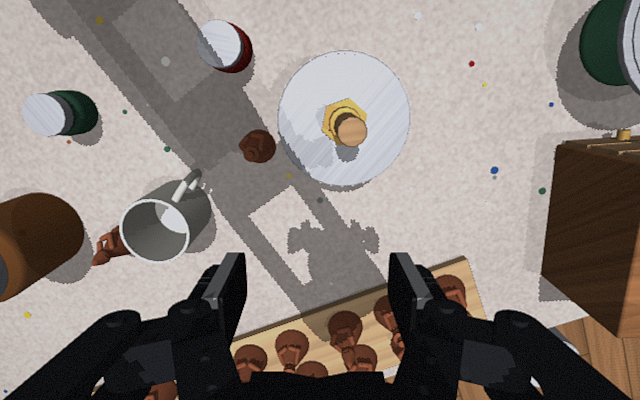

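The wrist view shows the grip top at (351,131) and the lid centre at (344,118), against predictions of (350.6,128.6) and (342.3,118.9). This confirms the axis near (507,232). Next I'll move above it, then refine.

Run:
```python
from h import *
from scipy.spatial.transform import Rotation as Ro
print(atz('w1',351,131,238),atz('w1',344,118,150))
s=r.sense();R=Ro.from_euler('xyz',s['tcp_rot'],degrees=True).as_matrix()
print(R.T@(np.array([507,232,300])-s['tool_pos']))
```

```text
[508.64214174 231.68110109 238.        ] [506.79775383 233.7434451  150.        ]
[44.08996745 21.11986471 70.6710916 ]
```

>>> servo_tool --fingers '[0.06,0.06,0.06,0.06,0.06,0.06]' --linear '[[0.012,0.006,0.015],[0.027,0.013,0.04],[0.037,0.018,0.06],[0.042,0.0205,0.07],[0.0435,0.021,0.075],[0.0435,0.021,0.075]]' --rotation '[[0,0,0],[0,0,0],[0,0,0],[0,0,0],[0,0,0],[0,0,0]]'

```text
time: 1.8
tool_pos: [503.8, 236.7, 295.7]
tcp_rot: [-180.0, -0.0, 159.1]
ft_force: [0.2, 0.1, 0.8]
finger_gap: 59.7
grip_force: 0.0
```

Run:
```python
from h import *
from scipy.spatial.transform import Rotation as Ro
s=snap('side','s2');s=snap('wrist','w2')
s=r.sense();R=Ro.from_euler('xyz',s['tcp_rot'],degrees=True).as_matrix()
print(s['time'],s['tool_pos'],s['tcp_rot'],s['ft_force'],s['wrist_torque'])
print(R.T@(np.array([507.5,232,210])-s['tool_pos']))
w=cv2.imread('pics/w2.png');b=cv2.imread('pics/s2.png')[180:340,270:430]
cv2.imwrite('pics/c2.png',np.hstack([cv2.resize(w[:,200:480],(280,400)),cv2.resize(b,(400,400),interpolation=2)]))
print(proj('w2',(507.5,232,238)))
```

```text
side ['frame', 'fx', 'fy', 'cx', 'cy', 'camera_from_world']
wrist ['frame', 'fx', 'fy', 'cx', 'cy', 'camera_from_world']
1.9 [504.66525923 236.56999503 297.0956908 ] [1.79950111e+02 7.52181600e-02 1.59090244e+02] [-0.08631794 -0.06453716 -0.04345073] [-0.01327559 -0.04994454 -0.02241399]
[-4.1647298  -3.33316194 87.09836407]
(np.float64(311.57581889485397), np.float64(239.52071632300482))
```

View pics/c2.png

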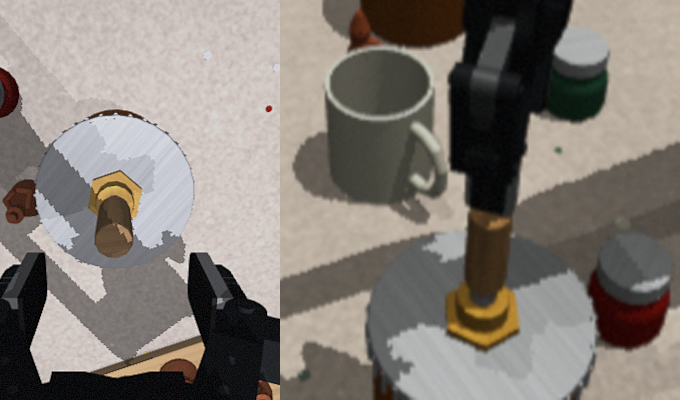

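The grip top is at about (314,240) in the wrist view against a prediction of (311.6,239.5). It lies between the fingers, so only a small sideways correction is left.

Run:
```python
from h import *
from scipy.spatial.transform import Rotation as Ro
p=atz('w2',314,240,238);print(p)
P=[r.sense() for _ in range(3)];print([q['tool_pos'].round(2) for q in P])
b=snap('wrist','w3');s=r.sense();print(s['time'],s['tool_pos'])
R=Ro.from_euler('xyz',[180,0,159.09],degrees=True).as_matrix()
print(R.T@(np.array([507.5,232,210])-s['tool_pos']),R.T@(p-s['tool_pos']))
```

```text
[508.22998374 233.123143   238.        ]
[array([504.67, 236.57, 297.1 ]), array([504.67, 236.57, 297.1 ]), array([504.67, 236.57, 297.1 ])]
wrist ['frame', 'fx', 'fy', 'cx', 'cy', 'camera_from_world']
1.95 [504.79373529 236.51776434 297.2767864 ]
[-4.14043087 -3.25436561 87.2767864 ] [-4.42148858 -1.94465838 59.2767864 ]
```

>>> servo_tool --fingers '[0.06,0.06,0.06,0.06,0.06,0.06,0.06,0.06,0.06,0.06]' --linear '[[-0.003,-0.002,0.008],[-0.0042,-0.0028,0.022],[-0.0042,-0.0028,0.038],[-0.0042,-0.0028,0.054],[-0.0042,-0.0028,0.067],[-0.0042,-0.0028,0.077],[-0.0042,-0.0028,0.084],[-0.0042,-0.0028,0.087],[-0.0042,-0.0028,0.087],[-0.0042,-0.0028,0.087]]' --rotation '[[0,0,0],[0,0,0],[0,0,0],[0,0,0],[0,0,0],[0,0,0],[0,0,0],[0,0,0],[0,0,0],[0,0,0]]'

```text
time: 2.95
tool_pos: [507.3, 232.7, 209.7]
tcp_rot: [180.0, 0.0, 159.1]
ft_force: [0.2, -0.0, -0.5]
finger_gap: 60.1
grip_force: 0.0
```

Run:
```python
from h import *
snap('side','s3');snap('wrist','w4')
s=r.sense();print(s['time'],s['tool_pos'],s['tcp_rot'],s['ft_force'],s['wrist_torque'])
w=cv2.imread('pics/w4.png')[180:400,180:460];b=cv2.imread('pics/s3.png')[200:340,290:430]
cv2.imwrite('pics/c3.png',np.hstack([cv2.resize(w,(400,314)),cv2.resize(b,(314,314),interpolation=2)]))
print(proj('w4',(507.7,232.3,238)),proj('w4',s['tool_pos']+[0,0,28]))
```

```text
side ['frame', 'fx', 'fy', 'cx', 'cy', 'camera_from_world']
wrist ['frame', 'fx', 'fy', 'cx', 'cy', 'camera_from_world']
3.05 [507.4227255  232.69004279 209.83899578] [1.79948180e+02 6.00110433e-02 1.59101587e+02] [-1.05760934 -0.45488358 -0.27320784] [ 0.04092999 -0.06839958 -0.00341962]
(np.float64(317.41262770220646), np.float64(338.32081849487656)) (np.float64(318.2754729644615), np.float64(336.87735825112435))
```

View pics/c3.png

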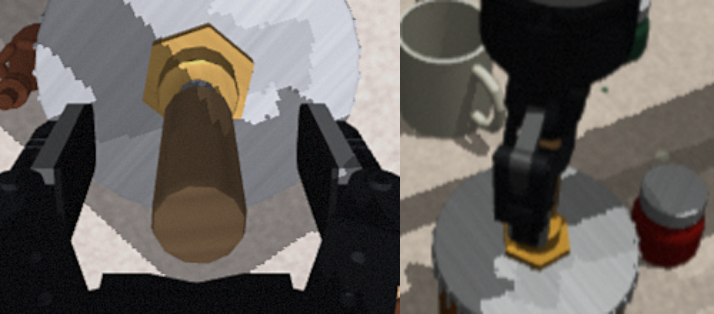

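The grip top at about (319,338) sits within 0.6 mm of the centre line between the jaws. I'll trim that and close gently.

>>> servo_tool --fingers '[0.05,0.035,0.028,0.02,0.015,0.015,0.015,0.015]' --linear '[[-0.0003,0.0005,0],[-0.0003,0.0005,0],[-0.0003,0.0005,0],[-0.0003,0.0005,0],[-0.0003,0.0005,0],[-0.0003,0.0005,0],[-0.0003,0.0005,0],[-0.0003,0.0005,0]]' --rotation '[[0,0,0],[0,0,0],[0,0,0],[0,0,0],[0,0,0],[0,0,0],[0,0,0],[0,0,0]]' --force 40

```text
time: 3.85
tool_pos: [507.6, 232.9, 209.2]
tcp_rot: [180.0, 0.0, 159.1]
ft_force: [0.5, 0.3, 1.6]
finger_gap: 20.9
grip_force: 39.1
```

```bash
cat > st.py <<'E'
from h import *
from scipy.spatial.transform import Rotation as Ro
F=[];T=[];P=[]
for i in range(4):
    r.snapshot('wrist'); s=r.sense(); F.append(s['ft_force']);T.append(s['wrist_torque']);P.append(s['tool_pos'])
R=Ro.from_euler('xyz',[180,0,159.09],degrees=True).as_matrix()
print(round(s['time'],2),'P',np.mean(P,0).round(2),s['tcp_rot'].round(2),'Fw',np.mean(F,0).round(2),'Ft',(R.T@np.mean(F,0)).round(2),'Tw',np.mean(T,0).round(3),'gap',s['finger_gap'],s['grip_force'])
E
python3 st.py
```

```text
4.05 P [507.59 232.94 209.19] [1.7998e+02 2.0000e-02 1.5910e+02] Fw [0.21 0.26 2.65] Ft [-0.1   0.32 -2.65] Tw [ 0.066 -0.055 -0.012] gap 21.201925041681577 39.059266448020935
```

Gripped, with negligible side force. I'll lift a little and check.

>>> servo_tool --fingers '[0.015,0.015,0.015,0.015,0.015,0.015]' --linear '[[0,0,-0.003],[0,0,-0.008],[0,0,-0.013],[0,0,-0.017],[0,0,-0.02],[0,0,-0.02]]' --rotation '[[0,0,0],[0,0,0],[0,0,0],[0,0,0],[0,0,0],[0,0,0]]'

```text
time: 4.65
tool_pos: [507.6, 232.9, 229.7]
tcp_rot: [180.0, 0.0, 159.1]
ft_force: [-0.3, 0.1, -1.9]
finger_gap: 21.1
grip_force: 39.4
```

```bash
python3 st.py
```

```text
4.85 P [507.36 232.83 228.91] [-1.7998e+02 -2.0000e-02  1.5910e+02] Fw [-0.33  0.12 -1.1 ] Ft [ 0.35 -0.    1.1 ] Tw [ 0.019 -0.013 -0.012] gap 20.999707500109253 39.39393997192383
```

>>> servo_tool --fingers '[0.015,0.015,0.015,0.015,0.015,0.015,0.015,0.015]' --linear '[[0,0,-0.003],[0,0,-0.009],[0,0,-0.016],[0,0,-0.023],[0,0,-0.03],[0,0,-0.036],[0,0,-0.039],[0,0,-0.039]]' --rotation '[[0,0,0],[0,0,0],[0,0,0],[0,0,0],[0,0,0],[0,0,0],[0,0,0],[0,0,0]]'

```text
time: 5.65
tool_pos: [507.7, 233.0, 268.7]
tcp_rot: [180.0, 0.0, 159.1]
ft_force: [0.1, -0.4, -1.8]
finger_gap: 21.1
grip_force: 39.4
```

```bash
python3 st.py
python3 - <<'E'
from h import *
snap('side','s4'); b=cv2.imread('pics/s4.png')[180:390,290:430]
cv2.imwrite('pics/c4.png',cv2.resize(b,(400,600),interpolation=2))
print(proj('s4',(507.5,232.5,180)),proj('s4',(507.5,232.5,170)))
E
```

```text
5.85 P [507.33 232.84 267.73] [-1.7997e+02 -4.0000e-02  1.5910e+02] Fw [ 0.06  0.14 -1.34] Ft [-0.    0.15  1.34] Tw [ 0.007  0.018 -0.022] gap 21.15699842603176 39.38938558101654
side ['frame', 'fx', 'fy', 'cx', 'cy', 'camera_from_world']
(np.float64(352.07573588583136), np.float64(292.628685854639)) (np.float64(351.67073948409154), np.float64(297.24510720132923))
```

View pics/c4.png

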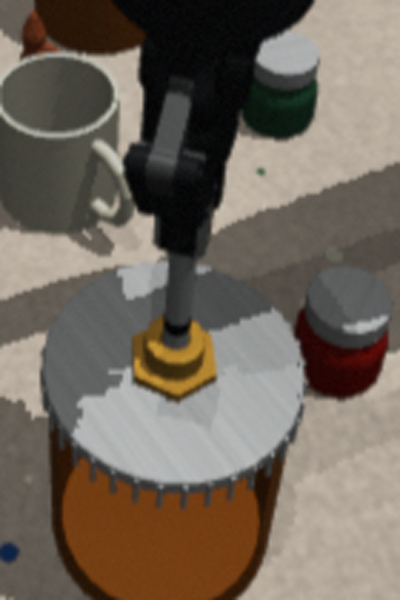

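The dark ring is fully out, with bright rod below it at about crop (178,340), and the jar is flat. Now down: most of the way, then probing for the floor.

>>> servo_tool --fingers '[0.015,0.015,0.015,0.015,0.015,0.015,0.015,0.015,0.015,0.015]' --linear '[[0,0,0.003],[0,0,0.01],[0,0,0.019],[0,0,0.028],[0,0,0.037],[0,0,0.045],[0,0,0.051],[0,0,0.055],[0,0,0.057],[0,0,0.057]]' --rotation '[[0,0,0],[0,0,0],[0,0,0],[0,0,0],[0,0,0],[0,0,0],[0,0,0],[0,0,0],[0,0,0],[0,0,0]]'

```text
time: 6.9
tool_pos: [507.3, 232.8, 210.7]
tcp_rot: [-180.0, -0.0, 159.1]
ft_force: [-0.1, -0.1, -1.6]
finger_gap: 20.8
grip_force: 39.4
```

>>> servo_tool --fingers '[0.015,0.015,0.015,0.015,0.015,0.015]' --linear '[[0,0,0.0005],[0,0,0.001],[0,0,0.0015],[0,0,0.002],[0,0,0.002],[0,0,0.002]]' --rotation '[[0,0,0],[0,0,0],[0,0,0],[0,0,0],[0,0,0],[0,0,0]]'

```text
time: 7.5
tool_pos: [507.6, 233.0, 209.2]
tcp_rot: [180.0, 0.0, 159.1]
ft_force: [0.8, 0.3, 0.3]
finger_gap: 20.6
grip_force: 39.4
```

```bash
python3 st.py
```

```text
7.7 P [507.57 232.93 209.19] [1.7998e+02 2.0000e-02 1.5910e+02] Fw [-0.15 -0.08  0.6 ] Ft [ 0.11 -0.12 -0.6 ] Tw [-0.011 -0.02  -0.004] gap 20.97963541099074 39.419496059417725
```

>>> servo_tool --fingers '[0.015,0.015,0.015,0.015]' --linear '[[0,0,0.0005],[0,0,0.0008],[0,0,0.0008],[0,0,0.0008]]' --rotation '[[0,0,0],[0,0,0],[0,0,0],[0,0,0]]'

```text
time: 8.1
tool_pos: [507.9, 233.0, 209.2]
tcp_rot: [180.0, 0.1, 159.1]
ft_force: [-1.2, -0.6, 5.4]
finger_gap: 21.0
grip_force: 40.0
```

```bash
python3 st.py
```

```text
8.3 P [507.89 232.97 209.16] [1.7995e+02 7.0000e-02 1.5910e+02] Fw [-0.67 -0.53  5.13] Ft [ 0.43 -0.73 -5.13] Tw [-0.133  0.234 -0.019] gap 21.271265121918926 40.04740834236145
```

Firmly on the bottom at 5 N. Second pump: total command is up 59.8 mm, then down the same.

>>> servo_tool --fingers '[0.015,0.015,0.015,0.015,0.015,0.015,0.015,0.015,0.015,0.015]' --linear '[[0,0,-0.003],[0,0,-0.01],[0,0,-0.019],[0,0,-0.028],[0,0,-0.037],[0,0,-0.046],[0,0,-0.053],[0,0,-0.058],[0,0,-0.06],[0,0,-0.06]]' --rotation '[[0,0,0],[0,0,0],[0,0,0],[0,0,0],[0,0,0],[0,0,0],[0,0,0],[0,0,0],[0,0,0],[0,0,0]]'

```text
time: 9.3
tool_pos: [507.5, 232.9, 268.4]
tcp_rot: [180.0, 0.0, 159.1]
ft_force: [0.2, -0.2, -1.7]
finger_gap: 21.1
grip_force: 39.5
```

```bash
python3 st.py
```

```text
9.5 P [507.28 232.81 267.73] [-1.7997e+02 -3.0000e-02  1.5910e+02] Fw [-0.25  0.17 -1.47] Ft [0.29 0.07 1.47] Tw [ 0.034 -0.023 -0.021] gap 21.1904553894583 39.4640976190567
```

>>> servo_tool --fingers '[0.015,0.015,0.015,0.015,0.015,0.015,0.015,0.015,0.015,0.015]' --linear '[[0,0,0.003],[0,0,0.01],[0,0,0.019],[0,0,0.028],[0,0,0.037],[0,0,0.045],[0,0,0.052],[0,0,0.056],[0,0,0.058],[0,0,0.0585]]' --rotation '[[0,0,0],[0,0,0],[0,0,0],[0,0,0],[0,0,0],[0,0,0],[0,0,0],[0,0,0],[0,0,0],[0,0,0]]'

```text
time: 10.5
tool_pos: [507.3, 232.8, 209.5]
tcp_rot: [-180.0, -0.0, 159.1]
ft_force: [-0.1, 0.4, -2.8]
finger_gap: 20.9
grip_force: 39.5
```

>>> servo_tool --fingers '[0.015,0.015,0.015,0.015,0.015]' --linear '[[0,0,0.0005],[0,0,0.001],[0,0,0.0013],[0,0,0.0013],[0,0,0.0013]]' --rotation '[[0,0,0],[0,0,0],[0,0,0],[0,0,0],[0,0,0]]'

```text
time: 11.0
tool_pos: [507.8, 233.0, 209.2]
tcp_rot: [180.0, 0.1, 159.1]
ft_force: [-0.9, -0.3, 4.9]
finger_gap: 21.2
grip_force: 40.0
```

```bash
python3 st.py
```

```text
11.2 P [507.85 232.99 209.16] [1.7995e+02 6.0000e-02 1.5910e+02] Fw [-1.11 -0.5   5.78] Ft [ 0.86 -0.86 -5.78] Tw [-0.149  0.177 -0.018] gap 21.1769561763496 40.115472078323364
```

Tuft on the bottom again. Final draw is to a travel of about 53 mm, so the ring's lower edge stands about 3 mm clear.

>>> servo_tool --fingers '[0.015,0.015,0.015,0.015,0.015,0.015,0.015,0.015,0.015,0.015]' --linear '[[0,0,-0.003],[0,0,-0.01],[0,0,-0.019],[0,0,-0.028],[0,0,-0.037],[0,0,-0.045],[0,0,-0.051],[0,0,-0.054],[0,0,-0.0547],[0,0,-0.0547]]' --rotation '[[0,0,0],[0,0,0],[0,0,0],[0,0,0],[0,0,0],[0,0,0],[0,0,0],[0,0,0],[0,0,0],[0,0,0]]'

```text
time: 12.2
tool_pos: [507.3, 232.8, 262.9]
tcp_rot: [-180.0, -0.0, 159.1]
ft_force: [-0.4, 0.2, -1.4]
finger_gap: 20.5
grip_force: 39.5
```

>>> servo_tool --fingers '[0.015,0.015,0.015,0.015,0.015]' --linear '[[0,0,0],[0,0,0],[0,0,0],[0,0,0],[0,0,0]]' --rotation '[[0,0,0],[0,0,0],[0,0,0],[0,0,0],[0,0,0]]'

```text
time: 12.7
tool_pos: [507.4, 232.9, 263.0]
tcp_rot: [-180.0, -0.0, 159.1]
ft_force: [-0.3, 0.5, -0.1]
finger_gap: 21.4
grip_force: 39.5
```

```bash
python3 st.py
python3 - <<'E'
from h import *
snap('side','s5'); b=cv2.imread('pics/s5.png')[180:390,290:430];c=cv2.imread('pics/s5.png')[270:320,335:370]
cv2.imwrite('pics/c5.png',np.hstack([cv2.resize(b,(380,570),interpolation=2),cv2.resize(c,(399,570),interpolation=2)]))
E
```

```text
12.9 P [507.43 232.86 263.05] [-180.     0.   159.1] Fw [-0.26  0.02 -1.35] Ft [ 0.25 -0.08  1.35] Tw [ 0.002 -0.021 -0.035] gap 21.02788614025396 39.50878322124481
side ['frame', 'fx', 'fy', 'cx', 'cy', 'camera_from_world']
```

View pics/c5.png

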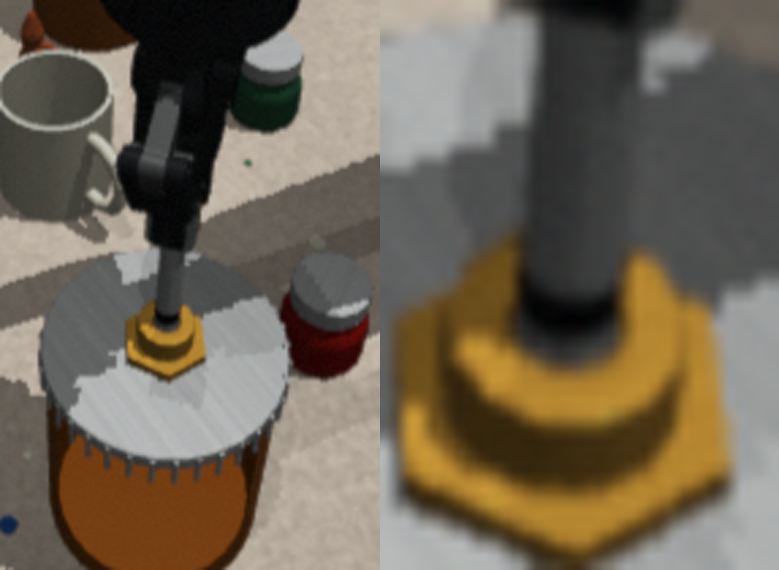

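The ring is clear of the mouth: the dark band is at crop y of about 285–330, with bright rod below it down to 360. Side force is about zero and the jar is flat, so I'll hand it in.

```bash
python3 -c "from bench import r; print(r.hand_in())"
```

```text
the job is handed in; nothing more can be done
None
```

I pumped the brush twice, each time until the ring came out and back down until the tuft touched bottom, and handed in at about 13 s (limit 43 s). The brush is held with the ring about 4 mm clear of the sleeve and almost no side force; the jar looked flat and I saw nothing else disturbed, but the judging result wasn't shown.

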